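# Set out the sick-call tray

## Robot

A 7-joint arm with a two-finger parallel gripper is mounted at the origin on the work surface. World frame = base frame: x ahead of the robot, y to its left, z up, the work surface at z = 0. Lengths are in m, angles in rad, forces in N, time in s.
With the tool pointing down it reaches from about 0.425 to 0.925 m from the base axis. Payload 6.8 kg.
Tool frame: the origin (TCP) lies between the finger pads; the fingertips stand 22 mm ahead of it and the grasp point (between the pads) lies 3 mm ahead of it; z points along the fingers, y is the line along which they close (so a half turn about z gives the same grasp; the last joint's range is limited). The gripper opens to 85 mm and grips with 20 to 120 N. Pads are 22 mm wide; open, the fingers measure 114 mm over their backs; the gripper's body (76 mm by 85 mm) begins 54 mm behind the grasp point. The pads swing forward as they close: fully open they stand 13 mm farther back than shut.
Start: joints at [1.019, 0.477, 0.022, 1.555, -0.011, 1.109, -0.083], TCP at [0.29, -0.61, 0.253] pointing down, gripper open.
Joint ranges: [-2.96, 2.96], [-0.34, 2.1], [-1.41, 1.46], [0.24, 2.44], [-1.37, 4.51], [0.17, 1.92], [-2.96, 2.96]. Speed limits (rad/s): [2.39, 2.39, 3.14, 3.14, 3.14, 3.14, 3.14].

## Interface

Orientations are given as a unit quaternion [w, x, y, z].
In Python, from station import bot gives the robot as it stands.
- The arm moves only by the tool servo_tool, never from a script. Its argument "motion" is a list that holds one entry, the list of rows, each a list of 5 numbers: the opening, from 0 (shut) to 1 (fully open), then the shift along the world's x, y, z each as a share of 0.04 m, from -1 to 1, then the turn about the world's z as a share of 0.12 rad, from -1 to 1. A call has 1 to 20 rows; each row shifts and turns the commanded pose from where the row before left it; what a row does not reach is not made up. A row lasts 1/10 s, in which the tool goes at most 50 mm and 8.59 degrees, less where a joint would pass 70% of its speed; a pose out of reach is approached as far as the arm can. A call with a number of a shift or a turn outside -1 to 1 is refused whole. A call with a gripper value outside its range is refused whole. The fingers move at their own pace and stop on an object; "newtons" is the grip in N (left out, the last holds). Time passes only in rows, so rows that do not move let the fingers close. It gives the time, the measured TCP pose, the force, the opening and the grip force at its end, in the units of the state.
- bot.get_obs(): the state, without advancing time (a new reading comes with each control period).
- bot.read_camera(name): name is "scene" or "top"; returns (picture, depth): 400x640x3 uint8, red, green, blue; 400x640 float32, m along the optical axis (not along the pixel's ray), 0 where there is no reading.
- bot.get_calibration(name): a dict with "fovy" (degrees; the focal length in pixels is half the picture's height over the tangent of half this angle, whatever the lens; pixels are square), "cx", "cy" (the principal point, pixels), "view" (4x4, takes a point from world to camera coordinates). Camera axes: x right, y down, z forward; pixel columns grow to the right and rows downward; lengths in m; the calibration is good to about 2 mm. A picture is of the moment at which its call begins. get_calibration takes no time and is no camera call.
- bot.hand_in(): hands the job in; it is judged then, once.
The state is a dict: "t": time; "q": joint angles; "joint_vel": joint speeds; "joint_torque": joint torques, N m; "eef_pos": TCP position; "tool_rot": TCP orientation; "contact_force": force on the tool from outside, world axes, zero at the start; "torque": the same for the moment, N m; "gripper_width": opening from 0.0 (shut) to 1.0 (fully open); "grasp_force": force on a finger pad.
Only numpy, scipy, OpenCV 4.12 (cv2) and the standard library are available. Lean on these libraries where they do the work, as an engineer would, in place of code of your own. Each camera call takes 0.05 s, during which the arm holds its last target. There are 200 camera calls.

## Task

Set out the wooden sick-call tray with the polished pieces: the brass taper holder on the red felt, the small copper bowl on the green felt, the silver oil stock on the blue felt and the amber votive cup on the white felt, each lowered gently and left standing upright in the middle of its felt disc. Never tip a piece over, and leave the steel taper holder and the green votive cup standing where they are.

Things in the scene. Friction and masses are not known exactly. Their poses are not given: they have to be found in the camera images.
- brass_taper: Taper holder of yellow brass, 72 mm tall: round foot 54 mm in diameter (5 mm thick, sloping in to 10 mm height), stem 20 mm thick, and from 44 mm height to the top a socket 27 mm in diameter with a dark bore. About 180 g. Stands on the counter; origin: centre of its underside; z up.
- copper_bowl: Small copper ablution bowl, open at the top, 46 mm tall: outside diameter 44 mm at the foot, 64 mm from 24 mm height up to the rim, wall 3 mm. About 160 g. Stands on the counter; origin: centre of its underside; z up.
- oil_stock: Silver-plated oil stock: a closed upright round container 40 mm in diameter and 54 mm tall (straight sides up to 50 mm), with a small brass cross on its lid. About 150 g. Stands on the counter; origin: centre of its underside; z up.
- amber_votive: Votive cup of amber (orange-brown) glass, open at the top, 60 mm tall: outside diameter 50 mm at the foot, 56 mm from 30 mm height up to the rim, wall 4 mm. About 130 g. Stands on the counter; origin: centre of its underside; z up.
- steel_taper: Look-alike that stays: a taper holder of exactly the same shape and size as the brass one, but of grey steel. Origin: centre of its underside; z up.
- green_votive: Look-alike that stays: a votive cup of exactly the same shape and size as the amber one, but of green glass. Origin: centre of its underside; z up.
- red_felt: Red felt disc, 82 mm wide, 3 mm thick, fixed in one quarter of the fixed square wooden tray. Origin: centre of its underside, 6 mm above the counter (felt top 9 mm above it); z up. The four discs form a square, centres 104 mm apart; which colour lies where varies. Tray 234 mm outside; its rim, 8 mm thick and 16 mm above the counter, runs 57 mm from the disc centres.
- green_felt: Green felt disc, 82 mm wide, 3 mm thick, fixed in one quarter of the fixed square wooden tray. Origin: centre of its underside, 6 mm above the counter (felt top 9 mm above it); z up. The four discs form a square, centres 104 mm apart; which colour lies where varies. Tray 234 mm outside; its rim, 8 mm thick and 16 mm above the counter, runs 57 mm from the disc centres.
- blue_felt: Blue felt disc, 82 mm wide, 3 mm thick, fixed in one quarter of the fixed square wooden tray. Origin: centre of its underside, 6 mm above the counter (felt top 9 mm above it); z up. The four discs form a square, centres 104 mm apart; which colour lies where varies. Tray 234 mm outside; its rim, 8 mm thick and 16 mm above the counter, runs 57 mm from the disc centres.
- white_felt: White felt disc, 82 mm wide, 3 mm thick, fixed in one quarter of the fixed square wooden tray. Origin: centre of its underside, 6 mm above the counter (felt top 9 mm above it); z up. The four discs form a square, centres 104 mm apart; which colour lies where varies. Tray 234 mm outside; its rim, 8 mm thick and 16 mm above the counter, runs 57 mm from the disc centres.
Not all that is in view belongs to the job. Leave any purple look-alike of the copper_bowl alone.

How it is judged:
At the end, for the whole second after the job is handed in: Brass taper holder on red, copper bowl on green, oil stock on blue, amber votive cup on white: each within 15 mm of its felt's centre, standing on the felt, upright within 7 degrees, released and at rest; the steel taper holder and the green votive cup upright and within 20 mm of where they began (horizontal distance between brass_taper and red_felt below 0.015 m and z of brass_taper in the frame of red_felt between 0 and 0.008 m and angle between each of brass_taper, copper_bowl, oil_stock, amber_votive, steel_taper, green_votive's own z axis and vertical below 0.12 rad and linear speed of each of brass_taper, copper_bowl, oil_stock, amber_votive below 0.02 m/s and horizontal distance between copper_bowl and green_felt below 0.015 m and z of copper_bowl in the frame of green_felt between 0 and 0.008 m and horizontal distance between oil_stock and blue_felt below 0.015 m and z of oil_stock in the frame of blue_felt between 0 and 0.008 m and horizontal distance between amber_votive and white_felt below 0.015 m and z of amber_votive in the frame of white_felt between 0 and 0.008 m and distance of each of steel_taper, green_votive from where it was at the start of the episode below 0.02 m); the robot touches nothing.
It fails at once if a piece is dropped or slammed on its felt (comes down within 30 mm of it faster than 0.5 m/s, as in a fall of over 13 mm) ((horizontal distance between brass_taper and red_felt below 0.05 m and z of brass_taper in the frame of red_felt below 0.033 m and linear speed of brass_taper above 0.5 m/s) or (horizontal distance between copper_bowl and green_felt below 0.05 m and z of copper_bowl in the frame of green_felt below 0.033 m and linear speed of copper_bowl above 0.5 m/s) or (horizontal distance between oil_stock and blue_felt below 0.05 m and z of oil_stock in the frame of blue_felt below 0.033 m and linear speed of oil_stock above 0.5 m/s) or (horizontal distance between amber_votive and white_felt below 0.05 m and z of amber_votive in the frame of white_felt below 0.033 m and linear speed of amber_votive above 0.5 m/s)).
It fails at once if a piece is tipped over (more than 45 degrees) (angle between any of brass_taper, copper_bowl, oil_stock, amber_votive's own z axis and vertical above 0.785 rad).
It fails at once if the steel taper holder is moved more than 20 mm or tipped (distance of steel_taper from where it was at the start of the episode above 0.02 m or angle between steel_taper's own z axis and vertical above 0.5 rad).
It fails at once if the green votive cup is moved more than 20 mm or tipped (distance of green_votive from where it was at the start of the episode above 0.02 m or angle between green_votive's own z axis and vertical above 0.5 rad).
It also fails if it takes over 109 s, if anything falls off the work surface, if the arm or the gripper's body presses on something with over 40 N, if the wrist force passes 120 N, or if a joint passes its speed limit or range.

## Working session

There is one attempt and no reset: what is moved stays moved. The work goes in short steps, Python scripts to look and compute and a tool call to move; the robot and the scene stay as the last step left them, time stands still between calls to the robot, and variables do not carry over. Pictures are saved under pics/ and viewed, at most 14 in all, crops included, and the job is handed in when it is done.

Besides the shell and the picture viewer there is one more tool, called after ">>>" as name([rows], argument=value, ...), one row to a line, values as JSON. servo_tool: Moves the arm, as the interface text tells. Shift numbers are shares of 0.04 m and turn numbers shares of 0.12 rad, none past 1 either way. Its arguments: {"type":"object","properties":{"motion":{"type":"array"},"newtons":{"type":"number"}},"required":["motion"]}

```bash
mkdir -p pics; cat > h.py <<'E'
import numpy as np, cv2
from station import bot
def cal(n):
    c=bot.get_calibration(n); f=200/np.tan(np.radians(c["fovy"])/2); return f,c["cx"],c["cy"],np.array(c["view"])
def world(n,d):
    f,cx,cy,V=cal(n); v,u=np.mgrid[:400,:640]
    P=np.stack([(u-cx)/f*d,(v-cy)/f*d,d,np.ones_like(d)],-1)
    return (P@np.linalg.inv(V).T)[...,:3]
def ray(n,u,v,z):
    f,cx,cy,V=cal(n); M=np.linalg.inv(V); r=M[:3,:3]@[(u-cx)/f,(v-cy)/f,1]; o=M[:3,3]
    return o+r*(z-o[2])/r[2]
E
python3 - <<'E'
from h import *
for n in("scene","top"):
    p,d=bot.read_camera(n); cv2.imwrite(f"pics/{n}0.png",p[...,::-1]); np.save(n+"0.npy",d); 
    f,cx,cy,V=cal(n); print(n,f,cx,cy,np.linalg.inv(V).round(3).tolist(),bot.get_calibration(n).keys())
print(bot.get_obs())
E
```

```text
scene 375.40858475477415 320.54121755486574 196.62320970787215 [[-0.883, 0.341, -0.324, 0.813], [0.47, 0.633, -0.615, 0.456], [-0.005, -0.696, -0.718, 0.643], [0.0, 0.0, 0.0, 1.0]] dict_keys(['fovy', 'cx', 'cy', 'view'])
top 418.1309498584368 313.8634287877011 199.66780475492374 [[-0.009, -0.997, 0.081, 0.463], [-1.0, 0.008, -0.006, -0.083], [0.006, -0.082, -0.997, 1.101], [0.0, 0.0, 0.0, 1.0]] dict_keys(['fovy', 'cx', 'cy', 'view'])
{'t': 0.1, 'q': array([ 1.01889159,  0.47770607,  0.02235346,  1.55634361, -0.01147474,
        1.109309  , -0.08311546]), 'joint_vel': array([-0.00023954, -0.00155506,  0.00162976, -0.00268599, -0.00060554,
       -0.00035124, -0.00061269]), 'joint_torque': array([ 3.73275354e-03, -5.97765362e+01,  1.61326557e+00, -2.81957674e+01,
        1.27972942e-02,  4.98284149e-03, -1.82200887e-05]), 'eef_pos': array([ 0.28959802, -0.60917056,  0.25243454]), 'tool_rot': array([-7.79497450e-04,  9.75479508e-01,  2.20088754e-01, -2.50781418e-04]), 'contact_force': array([-0.58279801, -0.5121751 , -0.42121897]), 'torque': array([-0.00228589,  0.01886655,  0.00839618]), 'grasp_force': 0.0, 'gripper_width': 1.0036183589511434}
```

View pics/top0.png

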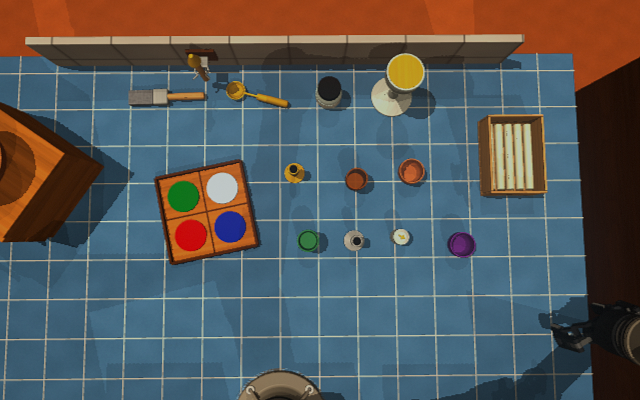

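View pics/scene0.png

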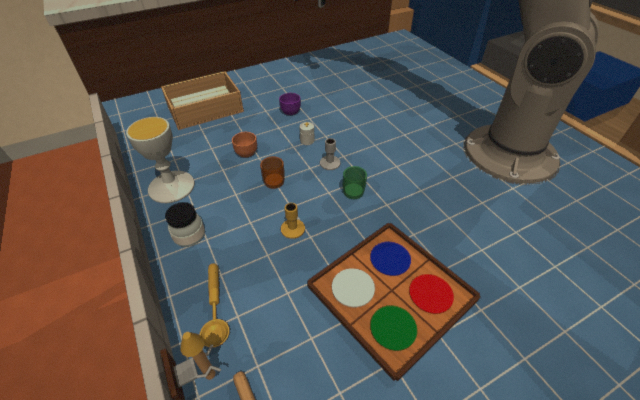

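The top view shows these pieces:
- Brass taper holder (294,173), with its look-alike the steel one at (354,240).
- Amber votive (356,180), with its look-alike the green one at (308,240).
- Copper bowl (411,172), with its look-alike the purple one at (461,244).
- Oil stock (401,237).

Felts: green (183,197), white (222,188), red (191,235), blue (230,227). I'll confirm this in a crop and measure.

```bash
python3 - <<'E'
from h import *
im=cv2.imread("pics/top0.png"); d=np.load("top0.npy"); W=world("top",d)
cv2.imwrite("pics/crop0.png",cv2.resize(im[140:270,270:490],None,fx=3.6,fy=3.6,interpolation=cv2.INTER_CUBIC))
print("table z",np.median(W[280:340,200:420,2]))
for n,(u,v) in dict(green=(183,197),white=(222,188),red=(191,235),blue=(230,227)).items():
    bgr=im[v,u].astype(int); m=(np.abs(im.astype(int)-bgr).sum(2)<90).astype(np.uint8)
    k,l,s,c=cv2.connectedComponentsWithStats(m); i=l[v,u]; print(n,s[i],c[i].round(1),ray("top",*c[i],.009).round(4),"depth z",W[v,u].round(4))
for n,(u,v,h) in dict(brass=(294,173,.072),steel=(354,240,.072),amber=(356,180,.06),greenv=(308,240,.06),copper=(411,172,.046),stock=(401,237,.054),purple=(461,244,.046)).items():
    w=W[v-22:v+23,u-22:u+23].reshape(-1,3); t=w[w[:,2]>h-.012]
    c=(t.min(0)+t.max(0))/2
    A=np.c_[t[:,:2]]; (cc,r)=cv2.minEnclosingCircle((A*1000).astype(np.float32)); print(n,len(t),"bbox c",c.round(4),"size",(t.max(0)-t.min(0)).round(3),"circ",np.round(cc,1),round(r,1), "zmax",w[:,2].max().round(4))
# scene check
ims=cv2.imread("pics/scene0.png"); ws=world("scene",np.load("scene0.npy"))
for n,(u,v,h) in dict(brass=(291,218,.072),amber=(273,172,.06),copper=(244,145,.046),stock=(307,133,.054),steel=(330,152,.072),greenv=(354,183,.06)).items():
    w=ws[v-22:v+23,u-22:u+23].reshape(-1,3); t=w[w[:,2]>h-.01]; (cc,r)=cv2.minEnclosingCircle((t[:,:2]*1000).astype(np.float32)); print("S",n,len(t),np.round(cc,1),round(r,1),w[:,2].max().round(3))
for n,(u,v) in dict(green=(394,328),white=(353,288),red=(431,294),blue=(391,258)).items():
    bgr=ims[v,u].astype(int); m=(np.abs(ims.astype(int)-bgr).sum(2)<90).astype(np.uint8)
    k,l,s,c=cv2.connectedComponentsWithStats(m); i=l[v,u]; print("S",n,s[i],ray("scene",*c[i],.009).round(4))
E
```

```text
table z 0.0009513914995319395
green [168 181  31  31 766] [182.9 196. ] [0.5646 0.2524 0.009 ] depth z [0.562  0.2517 0.0096]
white [207 173  30  30 734] [221.5 187.5] [0.5862 0.1515 0.009 ] depth z [0.5849 0.1502 0.0094]
red [174 219  33  33 804] [190. 235.] [0.4629 0.2321 0.009 ] depth z [0.4628 0.2289 0.0112]
blue [215 211  31  31 757] [229.8 226.5] [0.484 0.129 0.009] depth z [0.4826 0.1278 0.0125]
brass 106 bbox c [ 0.5499 -0.0549  0.5812] size [0.174 0.057 1.04 ] circ [549.8 -57.4] 90.5 zmax 1.1009
steel 104 bbox c [ 0.449  -0.1441  0.5824] size [0.028 0.121 1.037] circ [ 452.6 -144. ] 61.5 zmax 1.1009
amber 137 bbox c [ 0.5466 -0.1538  0.5751] size [0.167 0.141 1.052] circ [ 543.8 -147.6] 103.1 zmax 1.1009
greenv 127 bbox c [ 0.448  -0.0722  0.5748] size [0.054 0.055 1.052] circ [447.6 -72.6] 27.7 zmax 1.1009
copper 154 bbox c [ 0.5588 -0.2264  0.5675] size [0.191 0.286 1.067] circ [ 550.9 -224.1] 165.9 zmax 1.1009
stock 216 bbox c [ 0.4546 -0.2045  0.5723] size [0.038 0.242 1.057] circ [ 456.9 -204.4] 121.2 zmax 1.1009
purple 178 bbox c [ 0.4345 -0.2881  0.5676] size [0.06  0.409 1.067] circ [ 444.8 -288.1] 205.5 zmax 1.1009
S brass 138 [717.7 202.6] 270.7 0.643
S amber 214 [702.5 116. ] 357.6 0.643
S copper 252 [711.   43.9] 424.6 0.643
S stock 197 [625.3  70.9] 428.4 0.643
S steel 103 [624.9 126.1] 379.7 0.643
S greenv 224 [619.6 181.9] 335.4 0.643
S green [ 370  306   47   45 1631] [0.5647 0.256  0.009 ]
S white [ 332  269   43   38 1259] [0.5851 0.1538 0.009 ]
S red [ 409  274   45   40 1371] [0.4625 0.2346 0.009 ]
S blue [ 371  242   40   33 1046] [0.484  0.1329 0.009 ]
```

View pics/crop0.png

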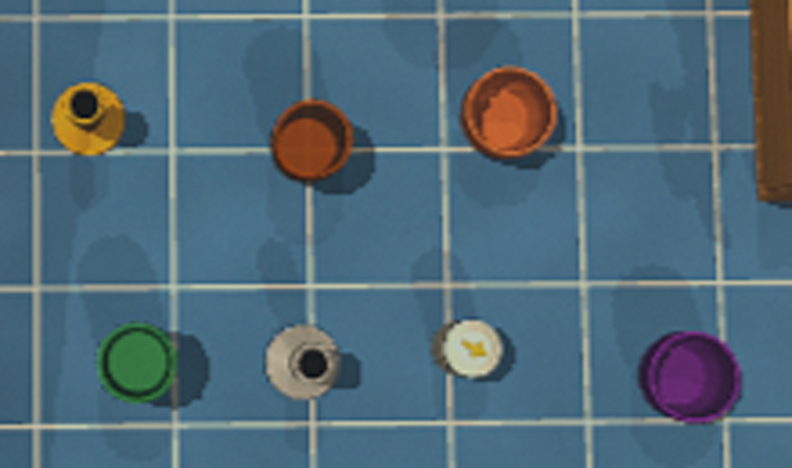

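The crop confirms it: brass at left top, amber to its right, then copper. In the lower row, the green votive and steel holder stay, then the stock and the purple bowl. I'll redo the measurement without the empty depth pixels.

```bash
python3 - <<'E'
from h import *
from scipy.optimize import least_squares
O=dict(brass=((294,173),(291,218),.072,13.5),steel=((354,240),(330,152),.072,13.5),amber=((356,180),(273,172),.06,28),greenv=((308,240),(354,183),.06,28),copper=((411,172),(244,145),.046,32),stock=((401,237),(307,133),.05,20),purple=((461,244),(290,104),.046,32))
for k,cam in enumerate(("top","scene")):
    W=world(cam,np.load(cam+"0.npy")); W[np.load(cam+"0.npy")<=0]=-1
    for n,o in O.items():
        (u,v),h,R=o[k],o[2],o[3]
        w=W[v-22:v+23,u-22:u+23].reshape(-1,3); t=w[(w[:,2]>h-.01)&(w[:,2]<h+.015)][:,:2]*1000
        m=np.median(t,0); t=t[np.hypot(*(t-m).T)<R*2+5]
        (cc,r)=cv2.minEnclosingCircle(t.astype(np.float32)); print(cam,n,len(t),"circ",np.round(cc,1),round(r,1),"R",R,"bbox",((t.min(0)+t.max(0))/2).round(1))
# brass/steel foot by colour in top view: foot left extents
E
```

```text
top brass 97 circ [625. -38.] 13.3 R 13.5 bbox [624.3 -38.8]
top steel 97 circ [ 446.  -192.3] 13.4 R 13.5 bbox [ 447.1 -192.4]
top amber 129 circ [ 602.1 -196.7] 28.0 R 28 bbox [ 602.2 -196.6]
top greenv 108 circ [447.6 -72.6] 27.7 R 28 bbox [448.  -72.2]
top copper 136 circ [ 622.3 -338.4] 32.3 R 32 bbox [ 622.7 -337.9]
top stock 207 circ [ 455.6 -306.2] 20.0 R 20 bbox [ 454.6 -305.9]
top purple 158 circ [ 433.9 -461.6] 32.1 R 32 bbox [ 434.5 -461.2]
scene brass 133 circ [624.3 -36.9] 14.1 R 13.5 bbox [623.6 -36.9]
scene steel 92 circ [ 443.7 -191. ] 14.6 R 13.5 bbox [ 444.  -190.9]
scene amber 202 circ [ 601.3 -196.4] 29.3 R 28 bbox [ 600.5 -195.7]
scene greenv 215 circ [445.  -70.4] 29.5 R 28 bbox [445.1 -71.3]
scene copper 180 circ [ 621.6 -337.7] 33.0 R 32 bbox [ 620.8 -337.4]
scene stock 141 circ [ 454.1 -303.5] 20.4 R 20 bbox [ 453.6 -303.4]
scene purple 150 circ [ 433.8 -460.8] 33.7 R 32 bbox [ 433.5 -460.9]
```

>>> servo_tool([
  [[1,0.83,0.68,-0.25,-0.5],[1,0.83,0.68,-0.25,-0.5],[1,0.83,0.68,-0.25,-0.5],[1,0.83,0.68,-0.25,-0.5],[1,0.83,0.68,-0.25,0],[1,0.83,0.68,-0.25,0],[1,0.83,0.68,-0.25,0],[1,0.83,0.68,-0.25,0],[1,0.83,0.68,-0.25,0],[1,0.83,0.68,-0.25,0],[1,0,0,0,0],[1,0,0,0,0],[1,0,0,0,0]],
], newtons=30)

```text
t: 1.4
eef_pos: [0.6207, -0.339, 0.1531]
tool_rot: [0.0, 0.995, 0.101, -0.001]
contact_force: [0.1, -0.8, 0.4]
gripper_width: 0.999
grasp_force: 0.0
```

>>> servo_tool([
  [[1,0.03,0.03,-0.6,0],[1,0,0,-0.6,0],[1,0,0,-0.6,0],[1,0,0,-0.6,0],[1,0,0,-0.3,0],[1,0,0,-0.3,0],[1,0,0,0,0],[0.6,0,0,0,0],[0.6,0,0,0,0],[0.5,0,0,0,0],[0.5,0,0,0,0],[0.5,0,0,0,0],[0.5,0,0,0,0],[0.5,0,0,0,0]],
])

```text
t: 2.8
eef_pos: [0.624, -0.3371, 0.035]
tool_rot: [0.001, 0.995, 0.102, 0.001]
contact_force: [-0.4, -0.1, 6.7]
gripper_width: 0.749
grasp_force: 33.8
```

>>> servo_tool([
  [[0.5,0,0,0.2,0],[0.5,0,0,0.4,0],[0.5,0,0,0.6,0],[0.5,0,0,0.6,0],[0.5,0,0,0.6,0],[0.5,0,0,0.6,0],[0.5,-0.07,0.75,0,0],[0.5,-0.07,0.75,0,0],[0.5,-0.07,0.75,0,0],[0.5,-0.07,0.75,0,0],[0.5,-0.07,0.75,0,0],[0.5,-0.07,0.75,0,0],[0.5,-0.07,0.75,0,0],[0.5,-0.07,0.75,0,0],[0.5,-0.07,0.75,0,0],[0.5,-0.07,0.75,0,0],[0.5,0,0,0,0]],
])

```text
t: 4.5
eef_pos: [0.5948, -0.0301, 0.1544]
tool_rot: [-0.002, 0.994, 0.105, 0.0]
contact_force: [1.0, -0.3, -1.3]
gripper_width: 0.745
grasp_force: 33.7
```

>>> servo_tool([
  [[0.5,-0.07,0.75,0,0],[0.5,-0.07,0.75,0,0],[0.5,-0.07,0.75,0,0],[0.5,-0.07,0.75,0,0],[0.5,-0.07,0.75,0,0],[0.5,-0.07,0.75,0,0],[0.5,-0.07,0.75,0,0],[0.5,-0.07,0.6,0,0],[0.5,-0.07,0.4,0,0],[0.5,0,0.2,0,0],[0.5,0,0,0,0],[0.5,0,0,0,0]],
])

```text
t: 5.7
eef_pos: [0.5703, 0.2199, 0.1534]
tool_rot: [0.001, 0.995, 0.101, 0.0]
contact_force: [-1.2, -0.3, -1.6]
gripper_width: 0.747
grasp_force: 33.7
```

>>> servo_tool([
  [[0.5,-0.1,0.45,0,0],[0.5,0,0.4,0,0],[0.5,0,0,0,0],[0.5,0,0,-0.5,0],[0.5,0,0,-0.5,0],[0.5,0,0,-0.5,0],[0.5,0,0,-0.5,0],[0.5,0,0,-0.3,0],[0.5,0,0,-0.2,0],[0.5,0,0,-0.1,0],[0.5,0,0,0,0],[0.5,0,0,0,0]],
])

```text
t: 6.9
eef_pos: [0.5664, 0.2558, 0.05]
tool_rot: [-0.0, 0.995, 0.102, 0.001]
contact_force: [0.1, -0.2, -1.3]
gripper_width: 0.745
grasp_force: 33.7
```

>>> servo_tool([
  [[0.5,0,-0.03,-0.05,0],[0.5,0,0,-0.05,0],[0.5,0,0,-0.03,0],[0.5,0,0,-0.02,0],[0.5,0,0,0,0],[0.5,0,0,0,0]],
])

```text
t: 7.5
eef_pos: [0.5659, 0.2543, 0.044]
tool_rot: [0.0, 0.995, 0.102, 0.0]
contact_force: [-2.9, -0.3, 5.4]
gripper_width: 0.743
grasp_force: 34.2
```

>>> servo_tool([
  [[0.8,0,0,0,0],[0.9,0,0,0,0],[0.95,0,0,0,0],[0.95,0,0,0,0],[0.95,0,0,0,0],[0.95,0,0,0.3,0],[0.95,0,0,0.6,0],[0.95,0,0,0.6,0],[0.95,0,0,0.6,0],[0.95,0,0,0.6,0],[1,0,0,0,0],[1,0.08,-0.8,0,0],[1,0.08,-0.8,0,0],[1,0.08,-0.8,0,0],[1,0.08,-0.8,0,0],[1,0.08,-0.8,0,0],[1,0.08,-0.8,0,0],[1,0.08,-0.8,0,0],[1,0.08,-0.8,0,0]],
])

```text
t: 9.4
eef_pos: [0.5912, -0.0029, 0.1513]
tool_rot: [-0.0, 0.995, 0.102, -0.0]
contact_force: [0.7, -0.3, -0.4]
gripper_width: 1.005
grasp_force: 0.0
```

>>> servo_tool([
  [[1,0.08,-0.8,0,0],[1,0.08,-0.8,0,0],[1,0.08,-0.8,0,0],[1,0.08,-0.8,0,0],[1,0,-0.8,0,0],[1,0,-0.6,0,0],[1,0,-0.3,0,0],[1,0,0,0,0],[1,0,0,0,0]],
])

```text
t: 10.3
eef_pos: [0.6043, -0.196, 0.1512]
tool_rot: [-0.001, 0.995, 0.102, -0.0]
contact_force: [0.1, 1.2, -0.2]
gripper_width: 1.004
grasp_force: 0.0
```

```bash
cat > felt.py <<'E'
from h import *
import sys
from station import bot
name=sys.argv[1]; (x,y,h,R)=map(float,sys.argv[2:6])
p,d=bot.read_camera("top"); cv2.imwrite(f"pics/{name}.png",p[...,::-1]); W=world("top",d)
m=(d>0)&(np.hypot(W[...,0]-x,W[...,1]-y)<.05)&(W[...,2]>h-.01)&(W[...,2]<h+.012)
c,r=cv2.minEnclosingCircle((W[m][:,:2]*1000).astype(np.float32)); print(m.sum(),np.round(c,1),round(r,1),R,"z",W[m][:,2].max().round(3),"tcp",bot.get_obs()["eef_pos"].round(4))
E
python3 felt.py t1 .5646 .254 .055 32
```

```text
151 [564.4 253.8] 32.0 32.0 z 0.061 tcp [ 0.6045 -0.1954  0.1512]
```

Bowl centred on green to within about 1 mm. Next, the amber cup.

>>> servo_tool([
  [[1,-0.07,-0.02,-0.5,0],[1,0,0,-0.6,0],[1,0,0,-0.6,0],[1,0,0,-0.5,0],[1,0,0,-0.3,0],[1,0,0,-0.15,0],[1,0,0,0,0],[0.6,0,0,0,0],[0.5,0,0,0,0],[0.5,0,0,0,0],[0.4,0,0,0,0],[0.4,0,0,0,0],[0.4,0,0,0,0],[0.4,0,0,0,0]],
])

```text
t: 11.75
eef_pos: [0.6023, -0.1986, 0.0467]
tool_rot: [0.0, 0.995, 0.102, 0.001]
contact_force: [-1.1, 1.0, 5.9]
gripper_width: 0.655
grasp_force: 31.9
```

>>> servo_tool([
  [[0.4,0,0,0.2,0],[0.4,0,0,0.4,0],[0.4,0,0,0.6,0],[0.4,0,0,0.6,0],[0.4,0,0,0.6,0],[0.4,0,0,0.6,0],[0.4,-0.04,0.7,0,0],[0.4,-0.04,0.7,0,0],[0.4,-0.04,0.7,0,0],[0.4,-0.04,0.7,0,0],[0.4,-0.04,0.7,0,0],[0.4,-0.04,0.7,0,0],[0.4,-0.04,0.7,0,0],[0.4,-0.04,0.7,0,0],[0.4,-0.04,0.7,0,0],[0.4,-0.04,0.7,0,0],[0.4,0,0.7,0,0],[0.4,0,0.7,0,0],[0.4,0,0.35,0,0],[0.4,0,0,0,0]],
])

```text
t: 13.75
eef_pos: [0.5852, 0.1541, 0.1661]
tool_rot: [-0.001, 0.995, 0.104, 0.0]
contact_force: [0.2, -0.5, -1.3]
gripper_width: 0.658
grasp_force: 32.3
```

>>> servo_tool([
  [[0.4,0.01,-0.04,0,0],[0.4,0,0,-0.5,0],[0.4,0,0,-0.5,0],[0.4,0,0,-0.5,0],[0.4,0,0,-0.5,0],[0.4,0,0,-0.3,0],[0.4,0,0,-0.2,0],[0.4,0,0,-0.1,0],[0.4,0,0,0,0],[0.4,0,0,0,0]],
])

```text
t: 14.75
eef_pos: [0.5864, 0.15, 0.062]
tool_rot: [-0.0, 0.995, 0.102, 0.001]
contact_force: [0.1, -0.0, -1.7]
gripper_width: 0.653
grasp_force: 32.3
```

>>> servo_tool([
  [[0.4,0,0.05,-0.05,0],[0.4,0,0,-0.05,0],[0.4,0,0,-0.03,0],[0.4,0,0,-0.03,0],[0.4,0,0,0,0],[0.4,0,0,0,0]],
])

```text
t: 15.35
eef_pos: [0.5858, 0.1521, 0.0557]
tool_rot: [-0.0, 0.995, 0.102, 0.0]
contact_force: [-2.5, 0.5, 4.9]
gripper_width: 0.654
grasp_force: 32.8
```

>>> servo_tool([
  [[0.7,0,0,0,0],[0.8,0,0,0,0],[0.85,0,0,0,0],[0.85,0,0,0,0],[0.85,0,0,0.3,0],[0.85,0,0,0.6,0],[0.85,0,0,0.6,0],[0.85,0,0,0.6,0],[0.85,0,0,0.6,0],[0.85,0,0,0.3,0],[0.85,0,0,0,0],[0.85,0.16,-0.8,0,0],[0.85,0.16,-0.8,0,0],[0.85,0.16,-0.8,0,0],[0.85,0.16,-0.8,0,0],[0.85,0.16,-0.8,0,0],[0.85,0.16,-0.5,0,0],[0.85,0,-0.25,0,0],[0.85,0,0,0,0],[0.85,0,0,0,0]],
])

```text
t: 17.35
eef_pos: [0.6237, -0.0365, 0.1743]
tool_rot: [-0.001, 0.995, 0.102, -0.001]
contact_force: [0.6, 1.5, -0.1]
gripper_width: 0.854
grasp_force: 0.0
```

```bash
python3 felt.py t2 .5857 .1525 .069 28
```

```text
144 [586.1 152.1] 28.0 28.0 z 0.075 tcp [ 0.6238 -0.0359  0.1745]
```

>>> servo_tool([
  [[0.85,0.02,-0.04,-0.5,0],[0.7,0,0,-0.6,0],[0.7,0,0,-0.6,0],[0.7,0,0,-0.5,0],[0.7,0,0,-0.4,0],[0.7,0,0,-0.2,0],[0.7,0,0,0,0],[0.5,0,0,0,0],[0.4,0,0,0,0],[0.3,0,0,0,0],[0.2,0,0,0,0],[0.2,0,0,0,0],[0.1,0,0,0,0],[0.1,0,0,0,0],[0.1,0,0,0,0]],
])

```text
t: 18.9
eef_pos: [0.6258, -0.0395, 0.0639]
tool_rot: [0.0, 0.995, 0.102, 0.001]
contact_force: [-0.5, -0.2, 6.0]
gripper_width: 0.305
grasp_force: 29.7
```

>>> servo_tool([
  [[0.1,0,0,0.2,0],[0.1,0,0,0.4,0],[0.1,0,0,0.6,0],[0.1,0,0,0.6,0],[0.1,0,0,0.6,0],[0.1,0,0,0.6,0],[0.1,-0.4,0.6,0,0],[0.1,-0.4,0.6,0,0],[0.1,-0.4,0.6,0,0],[0.1,-0.4,0.6,0,0],[0.1,-0.4,0.6,0,0],[0.1,-0.4,0.6,0,0],[0.1,-0.4,0.6,0,0],[0.1,-0.4,0.6,0,0],[0.1,-0.4,0.6,0,0],[0.1,-0.3,0.6,0,0],[0.1,-0.15,0.6,0,0],[0.1,0,0.3,0,0],[0.1,0,0,0,0],[0.1,0,0,0,0]],
])

```text
t: 20.9
eef_pos: [0.4636, 0.2352, 0.1831]
tool_rot: [0.0, 0.995, 0.101, 0.0]
contact_force: [-0.7, 0.3, -1.4]
gripper_width: 0.304
grasp_force: 29.9
```

>>> servo_tool([
  [[0.1,0,-0.04,0,0],[0.1,0,0,-0.5,0],[0.1,0,0,-0.5,0],[0.1,0,0,-0.5,0],[0.1,0,0,-0.5,0],[0.1,0,0,-0.3,0],[0.1,0,0,-0.2,0],[0.1,0,0,-0.1,0],[0.1,0,0,0,0],[0.1,0,0,0,0]],
])

```text
t: 21.9
eef_pos: [0.4635, 0.235, 0.0795]
tool_rot: [-0.0, 0.995, 0.102, 0.0]
contact_force: [0.9, 0.1, -0.8]
gripper_width: 0.309
grasp_force: 29.9
```

>>> servo_tool([
  [[0.1,0,-0.03,-0.05,0],[0.1,0,0,-0.05,0],[0.1,0,0,-0.04,0],[0.1,0,0,-0.03,0],[0.1,0,0,0,0],[0.1,0,0,0,0]],
])

```text
t: 22.5
eef_pos: [0.4632, 0.2339, 0.0727]
tool_rot: [-0.0, 0.995, 0.102, 0.0]
contact_force: [-2.1, -0.6, 5.2]
gripper_width: 0.306
grasp_force: 30.1
```

>>> servo_tool([
  [[0.4,0,0,0,0],[0.5,0,0,0,0],[0.6,0,0,0,0],[0.6,0,0,0,0],[0.6,0,0,0.3,0],[0.6,0,0,0.6,0],[0.6,0,0,0.6,0],[0.6,0,0,0.6,0],[0.6,0,0,0.6,0],[0.6,0,0,0,0],[0.6,0,-0.8,0,0],[0.6,0,-0.8,0,0],[0.6,0,-0.8,0,0],[0.6,0,-0.8,0,0],[0.6,0,-0.8,0,0],[0.6,0,-0.8,0,0],[0.6,0,-0.8,0,0],[0.6,0,-0.8,0,0]],
])

```text
t: 24.3
eef_pos: [0.4626, -0.0237, 0.1801]
tool_rot: [-0.0, 0.995, 0.102, -0.0]
contact_force: [0.2, 0.5, -0.7]
gripper_width: 0.598
grasp_force: 0.0
```

>>> servo_tool([
  [[0.75,0,-0.8,0,0],[0.75,-0.1,-0.8,0,0],[0.75,-0.1,-0.8,0,0],[0.75,0,-0.8,0,0],[0.75,0,-0.8,0,0],[0.75,0,-0.8,0,0],[0.75,0,-0.8,0,0],[0.75,0,-0.8,0,0],[0.75,0,-0.5,0,0],[0.75,0,-0.2,0,0],[0.75,0,0,0,0],[0.75,0,0,0,0]],
])

```text
t: 25.5
eef_pos: [0.4551, -0.305, 0.1799]
tool_rot: [-0.001, 0.995, 0.102, -0.0]
contact_force: [-0.1, 0.3, 1.1]
gripper_width: 0.748
grasp_force: 0.0
```

```bash
python3 felt.py t3 .4628 .2333 .081 13.5
```

```text
109 [463.1 234.5] 13.9 13.5 z 0.087 tcp [ 0.4553 -0.3048  0.18  ]
```

>>> servo_tool([
  [[0.75,0,0,-0.5,0],[0.75,0,0,-0.7,0],[0.75,0,0,-0.7,0],[0.75,0,0,-0.7,0],[0.75,0,0,-0.5,0],[0.75,0,0,-0.3,0],[0.75,0,0,-0.2,0],[0.75,0,0,0,0],[0.5,0,0,0,0],[0.4,0,0,0,0],[0.3,0,0,0,0],[0.3,0,0,0,0],[0.3,0,0,0,0],[0.3,0,0,0,0],[0.3,0,0,0,0]],
])

```text
t: 27.05
eef_pos: [0.4557, -0.3068, 0.0372]
tool_rot: [0.0, 0.995, 0.102, 0.001]
contact_force: [0.1, 0.3, 6.7]
gripper_width: 0.459
grasp_force: 30.3
```

>>> servo_tool([
  [[0.3,0,0,0.2,0],[0.3,0,0,0.4,0],[0.3,0,0,0.6,0],[0.3,0,0,0.6,0],[0.3,0,0,0.6,0],[0.3,0,0,0.6,0],[0.3,0,0,0.3,0],[0.3,0.09,0.7,0,0],[0.3,0.09,0.7,0,0],[0.3,0.09,0.7,0,0],[0.3,0.09,0.7,0,0],[0.3,0.09,0.7,0,0],[0.3,0.09,0.7,0,0],[0.3,0.09,0.7,0,0],[0.3,0.09,0.7,0,0],[0.3,0,0.7,0,0],[0.3,0,0.7,0,0],[0.3,0,0.7,0,0]],
])

```text
t: 28.85
eef_pos: [0.4832, 0.0026, 0.1678]
tool_rot: [0.0, 0.995, 0.102, -0.0]
contact_force: [0.7, -0.4, -0.6]
gripper_width: 0.461
grasp_force: 30.6
```

>>> servo_tool([
  [[0.3,0,0.7,0,0],[0.3,0,0.7,0,0],[0.3,0,0.7,0,0],[0.3,0,0.6,0,0],[0.3,0,0.5,0,0],[0.3,0,0,0,0],[0.3,0,0,0,0]],
])

```text
t: 29.55
eef_pos: [0.4834, 0.1293, 0.1677]
tool_rot: [0.0, 0.995, 0.102, -0.001]
contact_force: [-0.8, -1.2, -1.5]
gripper_width: 0.454
grasp_force: 30.6
```

Place height is 0.0462, so I'll stop first at about 0.052.

>>> servo_tool([
  [[0.3,0.03,0.03,0,0],[0.3,0,0,-0.5,0],[0.3,0,0,-0.5,0],[0.3,0,0,-0.5,0],[0.3,0,0,-0.5,0],[0.3,0,0,-0.4,0],[0.3,0,0,-0.3,0],[0.3,0,0,-0.2,0],[0.3,0,0,0,0],[0.3,0,0,0,0]],
])

```text
t: 30.55
eef_pos: [0.4854, 0.1307, 0.0525]
tool_rot: [-0.0, 0.995, 0.102, 0.0]
contact_force: [-0.5, -0.1, -1.4]
gripper_width: 0.453
grasp_force: 30.6
```

>>> servo_tool([
  [[0.3,0,0,-0.05,0],[0.3,0,0,-0.05,0],[0.3,0,0,-0.04,0],[0.3,0,0,-0.02,0],[0.3,0,0,0,0],[0.3,0,0,0,0]],
])

```text
t: 31.15
eef_pos: [0.4851, 0.1308, 0.0462]
tool_rot: [-0.0, 0.995, 0.102, 0.0]
contact_force: [-2.2, -0.9, 6.2]
gripper_width: 0.461
grasp_force: 31.2
```

>>> servo_tool([
  [[0.55,0,0,0,0],[0.65,0,0,0,0],[0.7,0,0,0,0],[0.7,0,0,0,0],[0.7,0,0,0.3,0],[0.7,0,0,0.6,0],[0.7,0,0,0.6,0],[0.7,0,0,0.6,0],[0.7,0,0,0.6,0],[0.7,0,0,0.6,0],[0.7,0,0,0.6,0],[0.7,0,-0.7,0,0],[0.7,0,-0.7,0,0],[0.7,0,-0.7,0,0],[0.7,0,-0.7,0,0],[0.7,0,-0.7,0,0],[0.7,0,-0.7,0,0],[0.7,0,-0.7,0,0],[0.7,0,-0.7,0,0],[0.7,0,-0.7,0,0]],
])

```text
t: 33.15
eef_pos: [0.4849, -0.1223, 0.2026]
tool_rot: [-0.0, 0.995, 0.102, 0.0]
contact_force: [0.2, -0.8, -0.1]
gripper_width: 0.7
grasp_force: 0.0
```

>>> servo_tool([
  [[0.7,0,-0.7,0,0],[0.7,0,-0.7,0,0],[0.7,0,-0.7,0,0],[0.7,0,-0.7,0,0],[0.7,0,-0.7,0,0],[0.7,0,-0.7,0,0],[0.7,0,0,0,0],[0.7,0,0,0,0]],
])

```text
t: 33.95
eef_pos: [0.4848, -0.2894, 0.2022]
tool_rot: [-0.0, 0.995, 0.101, 0.0]
contact_force: [-0.1, -0.1, 0.3]
gripper_width: 0.7
grasp_force: 0.0
```

```bash
python3 felt.py t4 .484 .131 .059 20; python3 -c "
import cv2;im=cv2.imread('pics/t4.png');cv2.imwrite('pics/t4c.png',cv2.resize(im[140:290,140:400],None,fx=3,fy=3,interpolation=2))"
```

```text
208 [484.6 130.4] 20.1 20.0 z 0.07 tcp [ 0.485  -0.2884  0.2021]
```

View pics/t4c.png

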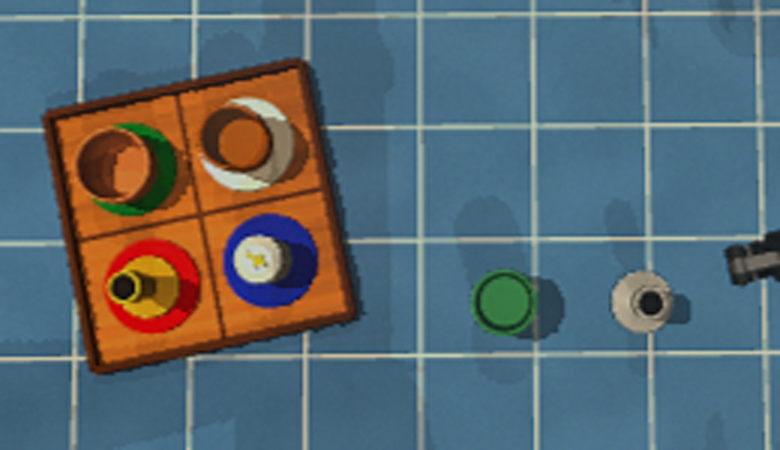

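The crop shows all four pieces upright on their felts: copper bowl (115,165), amber cup (237,143), brass holder (150,285), stock (260,260). The green cup (505,302) and steel holder (642,302) stand undisturbed. I'm handing in.

```bash
python3 -c "from station import bot; print(bot.hand_in())"
```

```text
the job is handed in; nothing more can be done
None
```

I've handed the job in: all four pieces stand upright and released on their felts, each measured within about 2 mm of its disc's centre. The steel taper holder and green votive cup weren't touched; the judge's verdict was not shown.

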